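# Lock a telescopic breadboard leg at its mark

## Task

Three telescopic legs will carry a second breadboard; two are already set, and the third is still down with its cam lever open. On that third leg, first press the loose cap on top fully home while the leg is down, then take hold of the bare steel tube, raise it until its engraved ring is level with the top of the cam ring, and while holding it there swing the cam lever closed against its stop with the same hand. Finish still gripping the tube at the mark with the lever shut, and do not shove the things lying around.

Things in the scene. Friction and masses are not known exactly. Their poses are not given: they have to be found in the camera images.
- leg_base: The leg to be set, fixed: round foot 80 mm across, black outer tube 38, black collar 50 with two upright stop pins 31 mm out (tops 2 mm below the cam ring's top), then the aluminium cam ring, 54 across, 16 high. Told by its top, 20 mm lower than the others', and its lever at the pin that comes first going clockwise from above. Origin: under the foot's centre, on the 12 mm breadboard; z up.
- collar_top (a point): Centre of the flat top face of the cam ring of the leg to be set: the point on the leg's vertical axis where the sliding tube comes out, 150 mm above the breadboard. Does not move.
- set_leg_1: A leg already set: same build, rigid, tube 25 mm up, lever shut, its top 237 mm above the breadboard. Origin under its foot. The legs stand at least 150 mm apart.
- set_leg_2: The other leg already set, exactly like the first.
- leg (a joint): Height of the sliding tube in m: 0 = down on its firm bottom stop (at the start), 0.025 = engraved ring level with the top of the cam ring (wanted), 0.09 = top stop. While the lever is open the tube moves almost freely, sinks under its weight (0.2 to 0.37 kg) if let go, and also turns freely about its own axis, so it turns along with a hand that grips it.
- leg_tube: The sliding tube itself, bare polished steel, 25 mm in diameter. Its origin lies on its axis, 50 mm below its upper end; with the tube down that is level with the top of the cam ring. z up along the axis. Between cam ring and upper end 50 mm of bare tube are free when it is down.
- leg_grip (a point): Point on the tube's axis, half-way up the bare part that stands out when the tube is down (25 mm below its upper end); it goes up and down with the tube.
- leg_mark (a point): Centre of the engraved ring, a dark band 4 mm wide round the tube, 75 mm below its upper end. With the tube down it is hidden 25 mm below the top of the cam ring; raised 25 mm it is level with it.
- cap_top (a point): Centre of the top face of the black rubber bearing cap plugged into the tube's upper end, 25 mm in diameter (as the tube), 12 mm high. It starts 4 to 6 mm proud, its grey plug showing in the gap; fully home its rim sits on the tube's end and its top is 62 mm above the cam ring with the tube down.
- cap (a joint): How far the cap has been pressed in, in m: 0 = standing 6 mm proud, 0.006 = fully home. Straight down; it takes about 6 N, and it stays where it is pushed.
- lever (a joint): Angle of the cam ring with its lever, in rad: 0 = open (starts 0 to 0.12), 1.05 = shut against the stop pin. Turns about the leg's vertical axis, clockwise seen from above to shut. Stiff (about 0.08 N m, 3 N at mid-blade), stays where it is left; in the last third of its swing it squeezes the tube, which then no longer slides or turns freely.
- lever_mid (a point): Middle of the lever, an upright flat blade like a fin on the cam ring, in a plane through the leg's axis: from 18 to 44 mm out from the axis, 5 mm thick (7 at its black outer grip), from the ring's top to 48 mm above it; this point is 31 mm out, 24 mm up, x outward. A finger gripping the tube low still overlaps the blade once raised, and pushes it round as the hand turns.
- mirror_mount: Bystander: black square mirror mount on a steel post with a round foot, 56 mm wide, 118 mm tall; origin under its foot.
- hex_driver: Bystander: screwdriver-like hand driver with black handle, 150 mm long, lying on the breadboard; origin at its underside.
- lens_case: Bystander: flat grey and black lens case 70 x 55 x 28 mm; origin under its centre.

How it is judged:
By the outcome, as a careful person would: the job done as asked, in the order asked, and still so for the second after the job is handed in, while the arm keeps its last pose, push and grip.
It also fails if it takes over 58 s, if anything falls off the work surface, if the arm or the gripper's body presses on something with over 40 N, if the wrist force passes 120 N, or if a joint passes its speed limit or range.

## Robot

A 6-joint arm with a two-finger parallel gripper is mounted at the origin on the work surface. World frame = base frame: x ahead of the robot, y to its left, z up, the work surface at z = 0. Lengths are in mm, angles in rad, forces in N, time in s.
With the tool pointing down it reaches from about 200 to 875 mm from the base axis. Payload 3.4 kg.
Tool frame: the origin (TCP) lies midway between the tips of the shut fingers; the grasp point (between the pads) lies 19 mm behind it; z points along the fingers, y is the line along which they close (so a half turn about z gives the same grasp; the last joint's range is limited). The gripper opens to 94 mm and grips with 3 to 60 N. Pads are 16 mm wide; open, the fingers measure 119 mm over their backs; the gripper's body (75 mm by 177 mm) begins 78 mm behind the grasp point.
Start: joints at [1.184, 0.276, 1.505, -0, 1.361, -0.121], TCP at [151.058, 554.839, 205.493] pointing down, gripper open.
Joint ranges: [-2.89, 2.89], [-0.75, 2.08], [0.22, 2.7], [-1.18, 4.32], [0.11, 2.71], [-2.7, 2.7]. Speed limits (rad/s): [2.57, 2.57, 3.14, 3.14, 3.14, 3.14].

## Interface

Orientations are given as a unit quaternion [w, x, y, z].
In Python, from workcell import bot gives the robot as it stands. The module is installed in compiled form; this text tells all that it offers.
- The arm moves only by the shell command python3 -m jog 'ROWS' [FORCE]. ROWS is JSON, a list of rows, each a list of 7 numbers: the shift along the world's x, y, z in units of 0.05 m (1.0 is 0.05 m), then the turn, a rotation vector about the world's x, y, z in units of 10 degrees (1.0 is 10 degrees), then the closure, from -1 (fully open) to 1 (shut), so that 0 is half open. A call has 1 to 5 rows; each row shifts and turns the commanded pose from where the row before left it; what a row does not reach is not made up. A row lasts 1/8 s, in which the tool goes at most 62.5 mm and 10.7 degrees, less where a joint would pass 70% of its speed; a pose out of reach is approached as far as the arm can. A call with a number of a shift or a turn outside -1 to 1 is refused whole. A call with a gripper value outside its range is refused whole. The fingers move at their own pace and stop on an object; FORCE is the grip in N (left out, the last holds). Time passes only in rows, so rows that do not move let the fingers close. It gives the time, the measured TCP pose, the force, the opening and the grip force at its end, in the units of the state.
- bot.get_state(): the state, without advancing time (a new reading comes with each control period).
- bot.snapshot(name): name is "scene" or "top" or "wrist"; returns (picture, depth): 420x560x3 uint8, blue, green, red; 420x560 float32, mm along the optical axis (not along the pixel's ray), 0 where there is no reading.
- bot.calibration(name): a dict with "K" (3x3 intrinsics, pixels), "k1" (the pictures are not rectified: a ray, as slopes to the right and down, at radius r is drawn at 1 + k1 r^2 times it, then the intrinsics apply), "position" and "rotation" of the camera in the world. Camera axes: x right, y down, z forward; pixel columns grow to the right and rows downward; lengths in mm; the calibration is good to about 2 mm. A picture is of the moment at which its call begins: read the wrist's pose just before it. calibration takes no time and is no camera call; for the wrist camera it gives the pose at the moment of the call.
- bot.sign_off(): hands the job in; it is judged then, once.
Trained networks look in the newest picture that a camera, given by its name, has taken for a name from the list of things; names that differ only in an ending like _2 or _b are one class to them, and where a whole thing is asked for, a point or a joint stands for the part that bears it (a point fixed in the world has none). Each returns a list of dicts, best first, with "score" (0 to 1); they miss things now and then, are a little off and sometimes report something else, mostly with a low value. They report only what shows in the picture. A call takes as long as a camera call.
- bot.recognise(camera, thing): "rect" ([left, top, right, bottom] in pixels, round what is visible of it).
The state is a dict: "clock": time; "joints": joint angles; "qvel": joint speeds; "joint_efforts": joint torques, N m; "eef_pos": TCP position; "ee_rot": TCP orientation; "ft_force": force on the tool from outside, world axes, zero at the start; "ft_torque": the same for the moment, N m; "finger_gap": finger opening in mm; "grip_force": force on a finger pad.
Only numpy, scipy, OpenCV 4.12 (cv2) and the standard library are available. Lean on these libraries where they do the work, as an engineer would, in place of code of your own. Each camera call takes 0.05 s, during which the arm holds its last target. There are 200 camera calls.

## Working session

There is one attempt and no reset: what is moved stays moved. The work goes in short steps, Python scripts to look and compute and a shell command to move; the robot and the scene stay as the last step left them, time stands still between calls to the robot, and variables do not carry over. Pictures are saved under pics/ and viewed, at most 10 in all, crops included, and the job is handed in when it is done.

```bash
mkdir -p pics
cat > h.py <<'E'
from workcell import bot
import numpy as np, cv2
def pts(cam,depth=None,uv=None,d=None):
    c=bot.calibration(cam);K=np.array(c["K"]);k=c["k1"]
    uv=np.asarray(uv,float);s=np.c_[(uv[:,0]-K[0,2])/K[0,0],(uv[:,1]-K[1,2])/K[1,1]]
    u=s.copy()
    for _ in range(20): u=s/(1+k*(u**2).sum(1,keepdims=True))
    p=np.c_[u,np.ones(len(u))]*np.asarray(d,float)[:,None]
    return p@np.array(c["rotation"]).T+np.array(c["position"])
def cloud(cam,depth):
    v,u=np.mgrid[:420,:560]
    P=pts(cam,uv=np.c_[u.ravel(),v.ravel()],d=depth.ravel())
    P[depth.ravel()==0]=np.nan
    return P.reshape(420,560,3)
E
python3 - <<'E'
from h import *
for n in("scene","top"):
    im,d=bot.snapshot(n);cv2.imwrite(f"pics/{n}.png",im);np.save(n,cloud(n,d))
    c=bot.calibration(n);print(n,c["position"],np.round(c["rotation"],3).tolist(),c["K"][0])
    for t in("leg_base","set_leg_1","lever","cap_top"):
        print(t,[(round(r["score"],2),np.round(r["rect"]).tolist()) for r in bot.recognise(n,t)])
s=bot.get_state();print(s["clock"],s["ee_rot"],s["finger_gap"])
E
```

```text
Traceback (most recent call last):
  File "h.py", line 12, in cloud
    P=pts(cam,uv=np.c_[u.ravel(),v.ravel()],d=depth.ravel())
  File "h.py", line 9, in pts
    return p@np.array(c["rotation"]).T+np.array(c["position"])
           ~^~~~~~~~~~~~~~~~~~~~~~~~~~
ValueError: matmul: Input operand 1 has a mismatch in its core dimension 0, with gufunc signature (n?,k),(k,m?)->(n?,m?) (size 4 is different from 3)
```

View pics/scene.png

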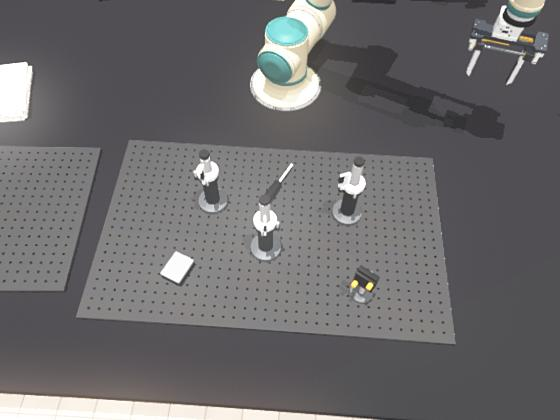

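The scene view shows three legs with feet at about (212,200), (265,245) and (347,210). The mirror mount is near (362,285), the driver near (280,185) and the case near (177,267). The rotation is a quaternion, so I'll fix the helper.

```bash
sed -i 's/^import numpy.*/&\nfrom scipy.spatial.transform import Rotation as R/; s/np.array(c\["rotation"\]).T/R.from_quat(c["rotation"],scalar_first=True).as_matrix().T/' h.py
python3 - <<'E'
from h import *
for n in("scene","top"):
    im,d=bot.snapshot(n);cv2.imwrite(f"pics/{n}.png",im);np.save(n,cloud(n,d))
    c=bot.calibration(n);print(n,c["position"],c["rotation"],c["K"][0])
    for t in("leg_base","set_leg_1","lever","cap_top"):
        print(t,[(round(r["score"],2),np.round(r["rect"]).tolist()) for r in bot.recognise(n,t)])
    P=np.load(n+".npy").reshape(-1,3);m=(P[:,2]>140)&(P[:,2]<300)&(P[:,0]>150)&(np.linalg.norm(P[:,:2]-[151,555],axis=1)>150);Q=P[m]
    from scipy.cluster.hierarchy import fcluster,linkage
    if len(Q)<8000:
        l=fcluster(linkage(Q[:,:2]),30,"distance")
        for k in set(l):
            q=Q[l==k]; 
            if len(q)>10: print(len(q),"mean",q.mean(0).round(),"maxz",np.percentile(q[:,2],[90,98]).round(1),"top",q[q[:,2]>np.percentile(q[:,2],97)-6].mean(0).round(1))
s=bot.get_state();print(s["clock"],s["ee_rot"],s["finger_gap"])
E
```

```text
scene [1198.91064176   50.88291747 1151.52828382] [-0.19017914  0.65543729  0.70372996 -0.1974791 ] [489.9359758    0.         278.60262695]
leg_base [(0.87, [193.0, 154.0, 228.0, 218.0])]
set_leg_1 [(0.77, [331.0, 157.0, 364.0, 224.0]), (0.65, [249.0, 196.0, 282.0, 261.0]), (0.18, [349.0, 266.0, 382.0, 304.0])]
lever [(0.78, [194.0, 165.0, 217.0, 182.0])]
cap_top [(0.59, [201.0, 148.0, 208.0, 161.0]), (0.45, [193.0, 150.0, 230.0, 212.0])]
658 mean [502. 190. 189.] maxz [246.  249.2] top [492.2 195.7 247.5]
615 mean [623. -12. 189.] maxz [247.2 250.6] top [613.8 -13.6 248.4]
534 mean [ 493. -167.  182.] maxz [227.6 230.7] top [ 483.1 -169.   228.7]
top [ 393.14805782   -3.70254554 1250.99479394] [ 0.0651657  -0.70066283  0.70837874 -0.05499638] [537.73596358   0.         276.0213663 ]
leg_base [(0.77, [338.0, 224.0, 380.0, 270.0])]
set_leg_1 [(0.93, [174.0, 228.0, 213.0, 267.0]), (0.59, [271.0, 158.0, 306.0, 218.0]), (0.15, [363.0, 242.0, 372.0, 250.0])]
lever [(0.77, [354.0, 219.0, 377.0, 261.0])]
cap_top [(0.62, [363.0, 240.0, 377.0, 250.0])]
676 mean [490. 190. 188.] maxz [247.5 249.6] top [490.6 197.8 247.4]
655 mean [ 484. -165.  182.] maxz [227.6 229.7] top [ 481.4 -167.9  227.6]
618 mean [611. -12. 188.] maxz [247.6 249.7] top [613.3 -13.1 247.6]
0.55 [-3.07662240e-06  1.32521929e-01  9.91180073e-01  2.43337763e-05] 93.96649687136636
```

View pics/top.png

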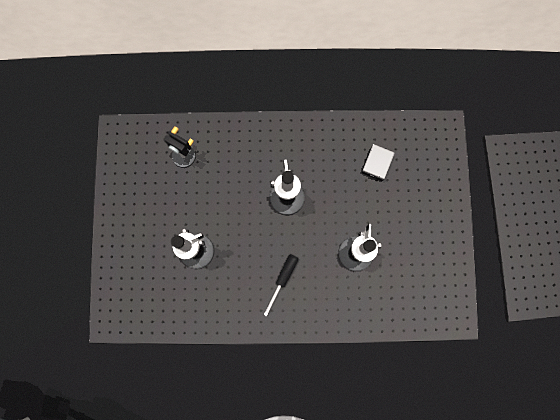

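Target leg axis is about (482,-168), with its cap top at about 229. I'll measure the lever azimuth from the clouds and move over there.

```bash
python3 - <<'E'
from h import *
for n in("scene","top"):
    P=np.load(n+".npy").reshape(-1,3)
    q=P[(np.abs(P[:,2]-227)<6)&(np.hypot(P[:,0]-482,P[:,1]+168)<25)]
    c=(np.nanmin(q[:,:2],0)+np.nanmax(q[:,:2],0))/2;print(n,"cap",len(q),c.round(1),q.mean(0).round(1))
    c=np.array([481.7,-168.2])
    r=P[:,:2]-c;rr=np.hypot(*r.T)
    m=(rr>18)&(rr<50)&(P[:,2]>172)&(P[:,2]<214)
    a=np.degrees(np.arctan2(r[m,1],r[m,0]));print(m.sum(),np.percentile(a,[5,25,50,75,95]).round(),rr[m].max(),P[m,2].max(), r[m][rr[m]>30].mean(0))
    for p in np.c_[r[m],P[m,2],a].round()[::8]: print(p.tolist(),end=" ")
E
python3 -m jog '[[0,0,1,0,0,0,-1],[0,0,1,0,0,0,-1],[0.2,-0.5,1,0,0,0,-1],[0.44,-0.96,0,0,0,0,-1],[0.44,-0.96,0,0,0,0,-1]]'
python3 -m jog '[[0.44,-0.96,0,0,0,0,-1],[0.44,-0.96,0,0,0,0,-1],[0.44,-0.96,0,0,0,0,-1],[0.44,-0.96,0,0,0,0,-1],[0.44,-0.96,0,0,0,0,-1]]'
```

```text
scene cap 84 [ 481.  -168.6] [ 483.8 -168.6  227.8]
70 [-12.  -8.  -5.  -4.  -2.] 45.07338098111162 211.58925405405068 [39.15161884 -4.51394496]
[21.0, -4.0, 211.0, -10.0] [28.0, -3.0, 208.0, -6.0] [34.0, -5.0, 208.0, -8.0] [25.0, -1.0, 192.0, -2.0] [43.0, -6.0, 207.0, -8.0] [39.0, -3.0, 199.0, -4.0] [40.0, -8.0, 191.0, -12.0] [36.0, -3.0, 183.0, -4.0] [40.0, -2.0, 180.0, -4.0] top cap 135 [ 482.3 -168.3] [ 481.5 -167.8  227.4]
74 [-11.  -6.  -2.  -0.   1.] 43.85626418147423 213.19095988816343 [37.09985256 -2.45085633]
[44.0, -3.0, 206.0, -4.0] [41.0, -0.0, 199.0, -0.0] [38.0, -3.0, 208.0, -4.0] [36.0, -7.0, 203.0, -11.0] [32.0, -1.0, 204.0, -2.0] [30.0, -0.0, 184.0, -0.0] [26.0, -2.0, 209.0, -5.0] [23.0, 0.0, 199.0, 1.0] [20.0, -2.0, 210.0, -5.0] [18.0, 0.0, 184.0, 1.0] clock: 1.18
eef_pos: [205.6, 433.0, 356.2]
ee_rot: [0.001, 0.132, 0.991, 0.001]
ft_force: [1.0, 0.8, 0.2]
finger_gap: 93.7
grip_force: 0.0
clock: 1.8
eef_pos: [315.4, 192.3, 355.8]
ee_rot: [0.001, 0.132, 0.991, 0.0]
ft_force: [1.1, 0.4, 0.0]
finger_gap: 94.0
grip_force: 0.0
```

```bash
python3 -m jog '[[0.42,-0.9,0,0,0,-0.9,-1],[0.42,-0.9,0,0,0,-0.9,-1],[0.42,-0.9,0,0,0,-0.9,-1],[0.42,-0.9,0,0,0,0,-1],[0.42,-0.9,0,0,0,0,-1]]'
python3 -m jog '[[0.42,-0.9,0,0,0,0,-1],[0.42,-0.9,0,0,0,0,-1],[0.42,-0.9,0,0,0,0,-1],[0,0,0,0,0,0,-1],[0,0,0,0,0,0,-1]]'
python3 - <<'E'
from h import *
s=bot.get_state();print(s["joints"],s["eef_pos"],s["ft_force"])
im,d=bot.snapshot("wrist");P=cloud("wrist",d);cv2.imwrite("pics/w1.png",im);np.save("w1",P)
P=P.reshape(-1,3)
q=P[(np.abs(P[:,2]-228)<8)&(np.hypot(P[:,0]-482,P[:,1]+168)<25)]
if len(q): print("cap",len(q),np.percentile(q,[2,98],0).mean(0),q.mean(0),np.percentile(q[:,2],[5,50,95]))
r=P[:,:2]-[482,-168.3];rr=np.hypot(*r.T);m=(rr>18)&(rr<50)&(P[:,2]>200)&(P[:,2]<218)
a=np.degrees(np.arctan2(r[m,1],r[m,0]));print(m.sum(),np.percentile(a,[5,25,50,75,95]))
E
```

```text
clock: 2.42
eef_pos: [420.5, -32.8, 355.8]
ee_rot: [0.0, 0.36, 0.933, 0.0]
ft_force: [0.8, 0.6, 0.7]
finger_gap: 94.0
grip_force: 0.0
clock: 3.05
eef_pos: [482.7, -165.7, 355.3]
ee_rot: [-0.001, 0.36, 0.933, 0.0]
ft_force: [-0.8, -1.0, 0.2]
finger_gap: 94.0
grip_force: 0.0
[-4.67622514e-01  1.28771101e-01  1.33626129e+00  6.60809012e-04
  1.67766002e+00 -1.30099387e+00] [ 482.6805476  -165.70932347  355.34339896] [-0.79817463 -0.97630764  0.15828975]
cap 511 [ 481.68923007 -167.47724706  225.73524415] [ 481.44879145 -167.2704315   227.9415257 ] [225.35646987 228.2333645  229.41891747]
149 [-10.0658926   -6.91817607  -3.92758821  -1.44062487   0.48833971]
```

View pics/w1.png

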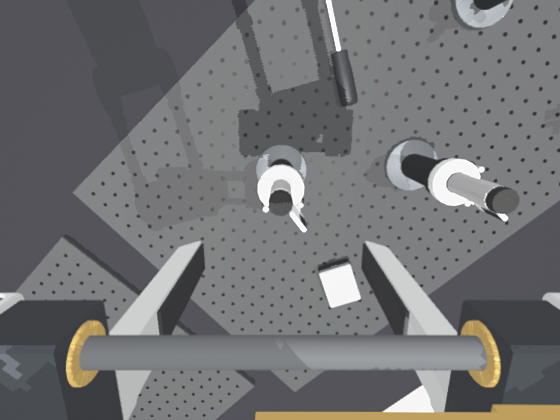

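The wrist view shows the target cap at (281,203) with the lever pointing to (303,227), which matches azimuth of about -4°. Next: shut the fingers and press the cap.

```bash
python3 -m jog '[[0,-0.04,0,0,0,0,1],[0,0,0,0,0,0,1],[0,0,-0.6,0,0,0,1],[0,0,-0.6,0,0,0,1],[0,0,0,0,0,0,1]]' 20
python3 -m jog '[[0,0,0,0,0,0,1],[0,0,-0.6,0,0,0,1],[0,0,-0.5,0,0,0,1],[0,0,0,0,0,0,1],[0,0,0,0,0,0,1]]'
```

```text
clock: 3.72
eef_pos: [481.7, -167.0, 293.8]
ee_rot: [-0.002, 0.36, 0.933, 0.0]
ft_force: [0.4, -0.1, 0.7]
finger_gap: 47.7
grip_force: 0.0
clock: 4.35
eef_pos: [484.1, -168.7, 242.3]
ee_rot: [0.002, 0.36, 0.933, -0.0]
ft_force: [0.7, 0.0, 1.3]
finger_gap: 0.6
grip_force: 0.0
```

```bash
python3 -m jog '[[0,0,-0.2,0,0,0,1],[0,0,-0.06,0,0,0,1],[0,0,-0.04,0,0,0,1],[0,0,0,0,0,0,1]]'
python3 -m jog '[[0,0,-0.04,0,0,0,1],[0,0,0,0,0,0,1]]'
python3 -m jog '[[0,0,-0.03,0,0,0,1],[0,0,0,0,0,0,1]]'
```

```text
clock: 4.85
eef_pos: [483.4, -168.3, 226.4]
ee_rot: [0.001, 0.36, 0.933, -0.0]
ft_force: [-0.7, 0.4, 4.8]
finger_gap: 0.4
grip_force: 2.4
clock: 5.1
eef_pos: [483.5, -168.4, 224.3]
ee_rot: [0.001, 0.36, 0.933, -0.0]
ft_force: [-0.1, -0.8, 5.2]
finger_gap: 0.9
grip_force: 2.4
clock: 5.35
eef_pos: [483.5, -168.4, 224.0]
ee_rot: [0.001, 0.36, 0.933, -0.0]
ft_force: [-2.2, 1.2, 11.4]
finger_gap: 0.4
grip_force: 5.4
```

```bash
python3 -m jog '[[0,0,-0.02,0,0,0,1],[0,0,0,0,0,0,1]]'
python3 -m jog '[[0,0,-0.02,0,0,0,1],[0,0,0,0,0,0,1]]'
```

```text
clock: 5.6
eef_pos: [483.6, -168.4, 223.9]
ee_rot: [0.002, 0.36, 0.933, -0.0]
ft_force: [-2.8, 1.9, 14.9]
finger_gap: 0.6
grip_force: 7.5
clock: 5.85
eef_pos: [483.6, -168.4, 223.8]
ee_rot: [0.002, 0.36, 0.933, -0.0]
ft_force: [-3.9, 2.1, 19.0]
finger_gap: 0.9
grip_force: 9.6
```

```bash
python3 -m jog '[[0,0,0.7,0,0,0,1],[0,0,0.7,0,0,0,-0.3],[0,0,0,0,0,0,-0.3],[0,0,0,0,0,0,-0.3],[0,0,0,0,0,0,-0.3]]'
python3 - <<'E'
from h import *
s=bot.get_state();e=s["eef_pos"];print(e,s["ft_force"],s["finger_gap"])
for n in("wrist","top","scene"):
    im,d=bot.snapshot(n);P=cloud(n,d)
    if n=="wrist": cv2.imwrite("pics/w2.png",im)
    P=P.reshape(-1,3)
    q=P[(np.abs(P[:,2]-224)<6)&(np.hypot(P[:,0]-482,P[:,1]+168)<22)]
    if len(q): print(n,len(q),np.percentile(q,[2,98],0).mean(0),q.mean(0),np.percentile(q[:,2],[50,95]))
    r=P[:,:2]-[482,-168];rr=np.hypot(*r.T);m=(rr>20)&(rr<48)&(P[:,2]>195)&(P[:,2]<214)
    if m.sum(): print("lever",m.sum(),np.degrees(np.arctan2(*np.median(r[m],0)[::-1])))
E
```

```text
clock: 6.48
eef_pos: [482.3, -167.8, 288.3]
ee_rot: [-0.002, 0.36, 0.933, 0.0]
ft_force: [-0.5, 0.7, -0.4]
finger_gap: 37.3
grip_force: 0.0
[ 482.27626674 -167.78161544  288.31210546] [-0.53066457  0.71234335 -0.39602927] 37.255363710508256
wrist 742 [ 481.88832473 -168.0422516   222.08393135] [ 481.68860901 -167.81974216  222.86831963] [222.98558579 224.11052329]
lever 232 -3.9897382251296634
scene 78 [ 481.90993575 -168.87878024  222.8162792 ] [ 482.48565188 -168.81712682  223.05845438] [222.92039879 226.84541984]
lever 35 -6.054297383311847
```

View pics/w2.png

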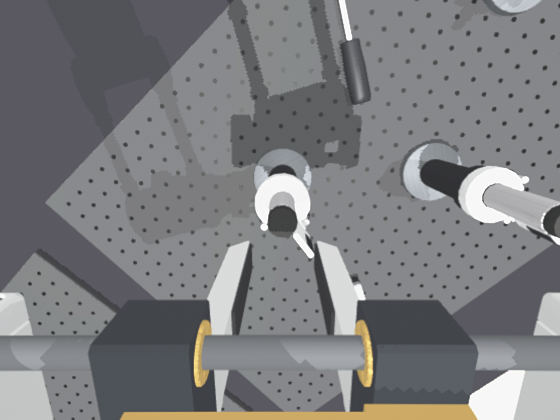

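Cap is at about 223–224, so it is home. The axis is (482,-168) and the lever is at -4°. Now I'll open to about 60 mm, descend and grip low.

```bash
python3 -m jog '[[0,0,0,0,0,0,-0.3],[0,0,0,0,0,0,-0.3],[0,0,-0.6,0,0,0,-0.3],[0,0,-0.6,0,0,0,-0.3],[0,0,0,0,0,0,-0.3]]'
python3 -m jog '[[0,0,-0.6,0,0,0,-0.3],[0,0,-0.4,0,0,0,-0.3],[0,0,-0.2,0,0,0,-0.3],[0,0,0,0,0,0,-0.3],[0,0,0,0,0,0,-0.3]]'
```

```text
clock: 7.25
eef_pos: [481.6, -167.4, 228.1]
ee_rot: [-0.002, 0.36, 0.933, 0.0]
ft_force: [-1.1, 0.4, 1.2]
finger_gap: 60.9
grip_force: 0.0
clock: 7.88
eef_pos: [483.9, -168.5, 171.2]
ee_rot: [0.001, 0.36, 0.933, -0.0]
ft_force: [0.5, -0.4, -0.1]
finger_gap: 61.3
grip_force: 0.0
```

```bash
python3 -m jog '[[0,0,-0.06,0,0,0,-0.3],[0,0,0,0,0,0,1],[0,0,0,0,0,0,1],[0,0,0,0,0,0,1],[0,0,0,0,0,0,1]]' 40
python3 -m jog '[[0,0,0,0,0,0,1],[0,0,0,0,0,0,1]]'
python3 - <<'E'
from h import *
for i in range(4):
    s=bot.get_state();print(s["eef_pos"],s["ft_force"],s["ft_torque"],s["finger_gap"]);bot.snapshot("top")
E
```

```text
clock: 8.5
eef_pos: [482.3, -169.0, 167.0]
ee_rot: [-0.0, 0.36, 0.933, -0.001]
ft_force: [-4.7, -5.2, 0.4]
finger_gap: 24.6
grip_force: 26.5
clock: 8.75
eef_pos: [482.3, -168.9, 167.0]
ee_rot: [-0.0, 0.36, 0.933, -0.001]
ft_force: [-2.8, -5.1, 1.4]
finger_gap: 24.3
grip_force: 40.0
[ 482.32949412 -168.93662517  166.98522763] [-2.81109973 -5.1365448   1.40345977] [-0.56950512  0.54563015  0.03557911] 24.25898844655822
[ 482.35040084 -168.92796424  166.98607681] [-3.40321123 -4.56536112  0.83574089] [-0.62968061  0.56932502  0.02234858] 24.32972695494107
[ 482.3536874  -168.95516856  167.00318643] [-3.20256795 -3.94180837  1.2001157 ] [-0.6606392   0.55657357  0.03503194] 24.26972445353116
[ 482.36529942 -168.94812136  166.99464215] [-3.26434024 -3.4816396   1.45769714] [-0.58687802  0.52232291 -0.02436625] 24.52079138723338
```

```bash
python3 -m jog '[[-0.01,-0.01,0.1,0,0,0,1],[-0.01,-0.01,0.2,0,0,0,1],[0,0,0.2,0,0,0,1],[0,0,0,0,0,0,1],[0,0,0,0,0,0,1]]'
python3 - <<'E'
from h import *
s=bot.get_state();print(s["eef_pos"],s["ft_force"],s["finger_gap"])
im,d=bot.snapshot("scene");P=cloud("scene",d)
cv2.imwrite("pics/s3.png",cv2.resize(im[130:250,280:420] if 0 else im[120:240,140:280],None,fx=5,fy=5,interpolation=cv2.INTER_CUBIC)[:600,:700])
im,d=bot.snapshot("wrist");cv2.imwrite("pics/w3.png",im)
E
```

```text
clock: 9.57
eef_pos: [482.3, -169.0, 192.1]
ee_rot: [0.0, 0.36, 0.933, 0.0]
ft_force: [0.4, -1.7, -1.9]
finger_gap: 24.5
grip_force: 40.0
[ 482.3212337  -168.96886354  192.12681672] [ 0.40173512 -1.73287738 -1.94999101] 24.50083855966583
```

View pics/s3.png

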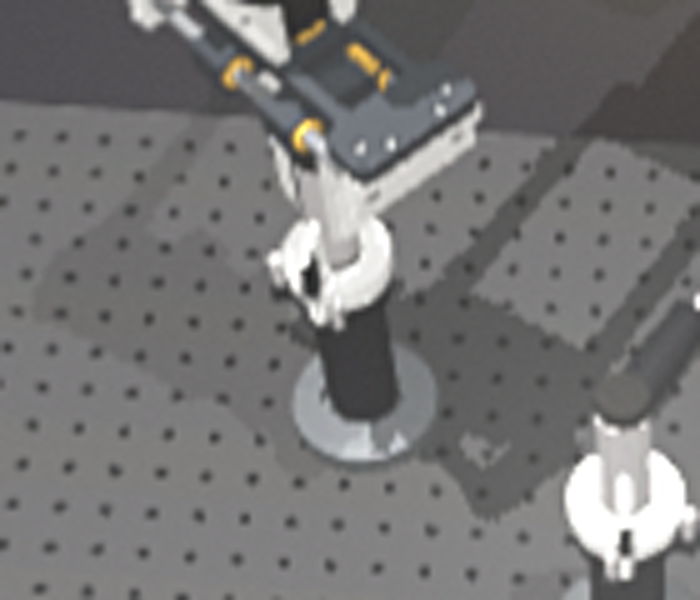

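The view shows the hand on the tube with the finger beside the open lever at about (310,290). The rise was 25.1 mm. Now turn clockwise.

```bash
python3 -m jog '[[0,0,0,0,0,-0.6,1],[0,0,0,0,0,-0.8,1],[0,0,0,0,0,-0.8,1],[0,0,0,0,0,-0.8,1],[0,0,0,0,0,0,1]]'
python3 -m jog '[[0,0,0,0,0,-0.6,1],[0,0,0,0,0,-0.6,1],[0,0,0,0,0,0,1]]'
python3 -c "
from h import *
s=bot.get_state();print(s['eef_pos'],s['ft_force'],s['ft_torque'],s['joints'][5])"
```

```text
clock: 10.3
eef_pos: [482.4, -168.9, 191.8]
ee_rot: [0.0, 0.589, 0.808, 0.0]
ft_force: [1.6, -1.0, -2.9]
finger_gap: 24.5
grip_force: 40.3
clock: 10.68
eef_pos: [482.4, -168.9, 191.8]
ee_rot: [0.0, 0.669, 0.743, 0.0]
ft_force: [1.1, -0.3, -2.9]
finger_gap: 24.6
grip_force: 40.4
[ 482.37346713 -168.91320249  191.84281334] [ 1.09530323 -0.33869606 -2.91058751] [-0.21501494  0.01360395  0.06614335] -0.5775906722426801
```

```bash
python3 -m jog '[[0,0,0.005,0,0,-0.5,1],[0,0,0,0,0,-0.5,1],[0,0,0,0,0,-0.5,1],[0,0,0,0,0,0,1]]'
python3 - <<'E'
from h import *
s=bot.get_state();print(s['eef_pos'],s['ft_force'],s['ft_torque'],s['joints'][5])
c=bot.calibration("scene")
im,d=bot.snapshot("scene");a=cv2.resize(im[150:210,170:235],None,fx=6,fy=6,interpolation=cv2.INTER_CUBIC)
im,d=bot.snapshot("wrist");b=im[150:330,160:400]
o=np.zeros((400,800,3),np.uint8);o[:360,:390]=a;o[:360,400:800]=cv2.resize(b,(480,360))[:,:400];cv2.imwrite("pics/c4.png",o)
E
```

```text
clock: 11.18
eef_pos: [482.4, -168.9, 192.0]
ee_rot: [-0.0, 0.761, 0.649, 0.0]
ft_force: [2.3, -1.4, -3.5]
finger_gap: 24.6
grip_force: 40.6
[ 482.40378725 -168.9438762   191.98036308] [ 2.27957646 -1.35896883 -3.52676058] [-0.20008577 -0.24928934  0.03200196] -0.31612490160369366
```

View pics/c4.png

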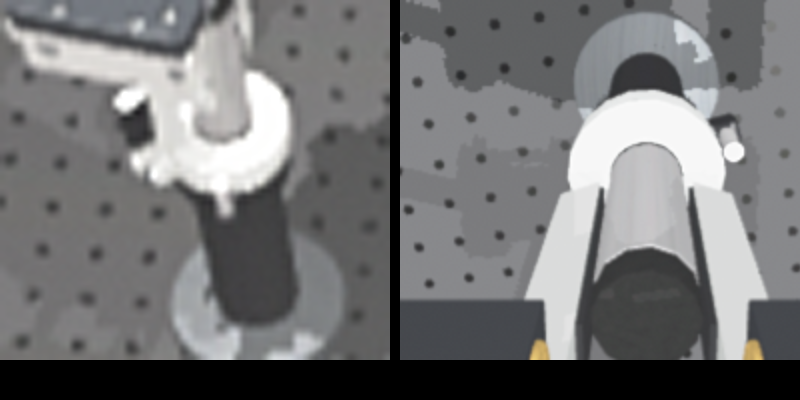

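The left crop shows the lever partly swung (black grip near (135,120)) and pushed by the finger. The right crop shows the cap seated and the tube raised. I'll check the cap height with wrist depth, then go on.

```bash
python3 - <<'E'
from h import *
im,d=bot.snapshot("wrist");P=cloud("wrist",d).reshape(-1,3)
rr=np.hypot(P[:,0]-482.3,P[:,1]+168.5)
for lo,hi,r in((235,258,10),(155,170,27)):
    q=P[(rr<r)&(P[:,2]>lo)&(P[:,2]<hi)];print(len(q),np.percentile(q[:,2],[10,50,90,97]))
E
python3 -m jog '[[0,0,0,0,0,-0.4,1],[0,0,0,0,0,-0.4,1],[0,0,0,0,0,-0.4,1],[0,0,0,0,0,-0.4,1],[0,0,0,0,0,0,1]]'
python3 -c "
from h import *
s=bot.get_state();print(s['eef_pos'],s['ft_force'],s['ft_torque'],s['joints'][5])"
```

```text
1481 [247.30198927 248.00750566 248.70524866 249.00949293]
2253 [160.0963704  161.03418942 162.14069629 166.09368379]
clock: 11.95
eef_pos: [482.4, -169.0, 192.1]
ee_rot: [0.0, 0.844, 0.536, 0.0]
ft_force: [4.3, 0.1, -5.1]
finger_gap: 24.4
grip_force: 41.1
[ 482.43562332 -168.95445701  192.12066165] [ 4.32523832  0.14851967 -5.0852865 ] [-0.0738798  -0.40455716  0.04465967] -0.035394310851392385
```

```bash
cat > t.py <<'E'
from h import *
s=bot.get_state();w,x,y,z=s["ee_rot"];print(s['eef_pos'].round(2) if hasattr(s['eef_pos'],'round') else s['eef_pos'],np.round(s['ft_force'],1),np.round(s['ft_torque'],3),"J6",s['joints'][5],s["joint_efforts"][5],"az",2*np.degrees(np.arctan2(y,x))-90)
E
python3 t.py
python3 -m jog '[[0,0,0,0,0,-0.3,1],[0,0,0,0,0,-0.3,1],[0,0,0,0,0,0,1]]'; python3 t.py
python3 -m jog '[[0,0,0,0,0,-0.3,1],[0,0,0,0,0,0,1]]'; python3 t.py
python3 -m jog '[[0,0,0,0,0,-0.3,1],[0,0,0,0,0,0,1]]'; python3 t.py
```

```text
[ 482.44 -168.95  192.12] [ 4.3  0.1 -5.1] [-0.074 -0.405  0.045] J6 -0.035394310851392385 0.16255184076726437 az -25.1190205764145
clock: 12.32
eef_pos: [482.6, -168.9, 192.1]
ee_rot: [0.0, 0.871, 0.492, 0.001]
ft_force: [4.0, 0.9, -6.9]
finger_gap: 24.6
grip_force: 42.7
[ 482.57 -168.91  192.13] [ 4.   0.9 -6.9] [ 0.022 -0.557  0.233] J6 0.06874287376181369 0.3459753468632698 az -31.083585786090758
clock: 12.58
eef_pos: [482.8, -168.8, 192.1]
ee_rot: [0.0, 0.883, 0.469, 0.001]
ft_force: [4.5, 1.0, -8.2]
finger_gap: 24.7
grip_force: 44.5
[ 482.79 -168.82  192.13] [ 4.5  1.  -8.2] [ 0.311 -0.946  0.549] J6 0.12078695006131968 0.6155336648225784 az -34.06968728839525
clock: 12.82
eef_pos: [483.2, -168.5, 192.2]
ee_rot: [0.0, 0.895, 0.446, 0.001]
ft_force: [5.5, -0.1, -7.3]
finger_gap: 24.3
grip_force: 45.7
[ 483.15 -168.53  192.18] [ 5.5 -0.1 -7.3] [ 0.494 -1.155  0.786] J6 0.17289493066563014 0.8375312201678753 az -37.05543413501092
```

Run:
```python
from h import *
ims=[]
for n in("scene","top","wrist"):
    im,d=bot.snapshot(n);P=cloud(n,d);ims.append(im)
    r=P[...,:2]-[482.2,-168.5];rr=np.hypot(r[...,0],r[...,1]);a=np.degrees(np.arctan2(r[...,1],r[...,0]))
    m=(rr>33)&(rr<46)&(P[...,2]>168)&(P[...,2]<209)&(a<0)&(a>-100)
    print(n,m.sum(),np.percentile(a[m],[10,25,50,75,90]).round(1) if m.sum() else 0, np.degrees(np.arctan2(*np.median(r[m],0)[::-1])) if m.sum() else 0)
    print([(round(q["score"],2),np.round(q["rect"]).tolist()) for q in bot.recognise(n,"lever")])
a=cv2.resize(ims[0][150:210,170:235],None,fx=6,fy=6,interpolation=cv2.INTER_CUBIC)
b=cv2.resize(ims[2][150:330,160:400],(480,360))[:,:400]
o=np.zeros((400,800,3),np.uint8);o[:360,:390]=a;o[:360,400:]=b;cv2.imwrite("pics/c5.png",o)
```

```text
scene 54 [-69.4 -66.5 -65.1 -62.6 -61.2] -64.46633640210834
[(0.54, [188.0, 162.0, 217.0, 182.0])]
top 0 0 0
[(0.21, [360.0, 147.0, 397.0, 182.0])]
wrist 238 [-62.3 -61.5 -60.7 -60.3 -59.9] -60.88877499828622
[(0.86, [246.0, 199.0, 352.0, 299.0])]
```

View pics/c5.png

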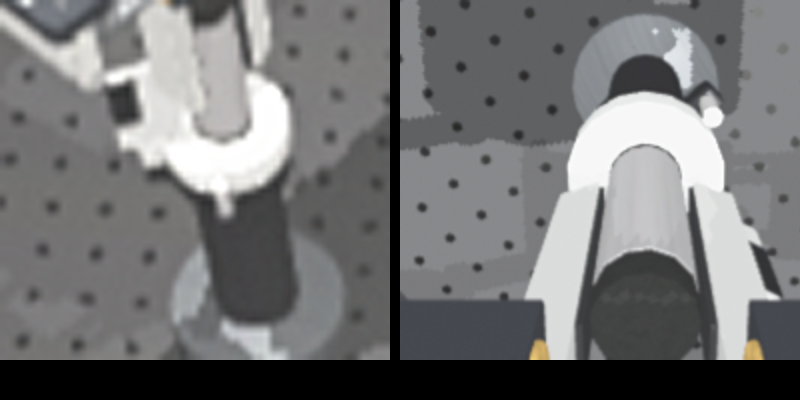

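The lever measures about -61° to -65°, which is 60° past its start. The torque ramps steeply from hand azimuth of about -30°, so the lever is on its stop. I'll ease the push slightly, check the height and lever, then hand in.

```bash
python3 -m jog '[[0,0,0,0,0,0.2,1],[0,0,0,0,0,0,1],[0,0,0,0,0,0,1]]'; python3 t.py
python3 - <<'E'
from h import *
im,d=bot.snapshot("wrist");P=cloud("wrist",d)
r=P[...,:2]-[482.2,-168.5];rr=np.hypot(r[...,0],r[...,1]);a=np.degrees(np.arctan2(r[...,1],r[...,0]));z=P[...,2]
m=(rr>33)&(rr<46)&(z>168)&(z<209)&(a<0)&(a>-100);print("lever",m.sum(),np.median(a[m]))
for lo,hi,q in((235,258,10),(155,170,27)): print(np.median(z[(rr<q)&(z>lo)&(z<hi)]))
E
```

```text
clock: 13.5
eef_pos: [483.0, -168.6, 192.1]
ee_rot: [-0.0, 0.887, 0.461, 0.001]
ft_force: [5.0, 0.3, -6.6]
finger_gap: 24.6
grip_force: 43.7
[ 483.01 -168.56  192.14] [ 5.   0.3 -6.6] [ 0.408 -1.031  0.587] J6 0.13830480645870818 0.5300967581570148 az -35.07462443057507
lever 173 -60.772878988690096
248.0270166036174
161.03040308064328
```

```bash
python3 -c "
from workcell import bot
print(bot.sign_off())"
```

```text
the job is handed in; nothing more can be done
None
```

I pressed the cap home, raised the tube about 25 mm to its mark and swung the lever shut against its stop, then handed the job in at about 13.6 s with the tube still gripped; the hand-in gave no verdict, and I did not separately check afterwards that the nearby items had stayed put.

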